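# Zero the photometer: index the blank into the light path and shut the hood

## Robot

A 7-joint arm with a two-finger parallel gripper is mounted at the origin on the work surface. World frame = base frame: x ahead of the robot, y to its left, z up, the work surface at z = 0. Lengths are in m, angles in rad, forces in N, time in s.
With the tool pointing down it reaches from about 0.4 to 0.875 m from the base axis. Payload 19.3 kg.
Tool frame: the origin (TCP) lies at the very end of the fingers, on their centre line; the grasp point (between the pads) lies 19 mm behind it; z points along the fingers, y is the line along which they close (so a half turn about z gives the same grasp; the last joint's range is limited). The gripper opens to 85 mm and grips with 20 to 120 N. Pads are 22 mm wide; open, the fingers measure 114 mm over their backs; the gripper's body (76 mm by 85 mm) begins 54 mm behind the grasp point. The pads swing forward as they close: fully open they stand 13 mm farther back than shut.
Start: joints at [1.185, 0.521, -0.036, 1.599, 0.021, 1.021, -0.113], TCP at [0.194, -0.594, 0.231] pointing down, gripper open.
Joint ranges: [-2.91, 2.91], [-0.3, 2.13], [-1.5, 1.42], [0.17, 2.43], [-1.26, 4.41], [0.16, 1.93], [-2.52, 2.52]. Speed limits (rad/s): [1.89, 1.89, 2.39, 2.39, 3.01, 3.01, 3.01].

## Interface

Orientations are given as [roll, pitch, yaw] about the fixed x, y, z axes, in that order (R = Rz(yaw) Ry(pitch) Rx(roll)).
In Python, from workcell import observe, grab_frame, job_done gives the robot as it stands.
- The arm moves only by the tool move_arm, never from a script. Its argument "plan" is a list that holds one entry, the list of rows, each a list of 7 numbers: the shift along the tool's x, y, z each as a share of 0.02 m, from -1 to 1, then the turn, a rotation vector about the tool's x, y, z each as a share of 6 degrees, from -1 to 1, then the opening, from -1 (shut) to 1 (fully open). A call has exactly 10 rows; each row shifts and turns the commanded pose from where the row before left it, along the tool's axes as they then stand; what a row does not reach is not made up. A row lasts 1/10 s, in which the tool goes at most 50 mm and 8.59 degrees, less where a joint would pass 70% of its speed; a pose out of reach is approached as far as the arm can. A call with a number of a shift or a turn outside -1 to 1 is refused whole. A call with a gripper value outside its range is refused whole. The fingers move at their own pace and stop on an object; "grip_force" is the grip in N (left out, the last holds). Time passes only in rows, so rows that do not move let the fingers close, or fill a call up. It gives the time, the measured TCP pose, the force, the opening and the grip force at its end, in the units of the state.
- observe(): the state, without advancing time (a new reading comes with each control period).
- grab_frame(name): name is "scene" or "side" or "wrist"; returns a dict with "color" (480x640x3 uint8, red, green, blue), "intrinsics" (3x3 intrinsics, pixels), "position" and "orientation" of the camera in the world; the wrist camera has in their place "tool_from_camera" (4x4, takes a point from camera to tool coordinates, whose origin is the TCP and whose axes are the flange's). Camera axes: x right, y down, z forward; pixel columns grow to the right and rows downward; lengths in m; the calibration is good to about 2 mm. A picture is of the moment at which its call begins: read the wrist's pose just before it. There is no depth.
- job_done(): hands the job in; it is judged then, once.
The state is a dict: "clock": time; "qpos": joint angles; "qd": joint speeds; "joint_efforts": joint torques, N m; "position": TCP position; "tool_rot": TCP orientation; "force": force on the tool from outside, world axes, zero at the start; "moment": the same for the moment, N m; "grip_width": finger opening in m; "finger_force": force on a finger pad.
Only numpy, scipy, OpenCV 4.12 (cv2) and the standard library are available. Lean on these libraries where they do the work, as an engineer would, in place of code of your own. Each camera call takes 0.05 s, during which the arm holds its last target. There are 200 camera calls.

## Task

Get the photometer ready for zeroing: turn its cell carousel by the knob, touching neither cuvettes nor plate, until the stoppered blank has clicked into place in front of the light port, and let go. Then press the hood down, firmly but without forcing it, until its catch snaps and holds it fully shut. Leave everything else on the bench where it is.

Things in the scene. Friction and masses are not known exactly. Their poses are not given: they have to be found in the camera images.
- photometer: Bench photometer, fixed. Origin: centre of its footprint on the bench; local x runs from its front (sloped console with display and keys) to its back, y to its left, z up. 300 mm deep (x -160 to 140), 280 wide. Flat deck at z = 105 from x = -70 to 140; the console slopes from there to z = 45 at the front. A round well, 130 mm across, axis at x = 30, y = 0, holds the carousel.
- carousel (a joint): Angle of the cell carousel in rad, counter-clockwise from above, endless both ways; 0 (or 6.283) puts the blank at the light port. A spring ball clicks it into six places 1.047 apart; once more than half way it pulls itself into the next. Turning it over a click takes up to about 0.16 N m at the knob. It may start between two places.
- knob_mid (a point): Point on the carousel's upright axis at half height of its knob, 32 mm above the deck. The knob is round, ribbed, black, 40 mm across and 24 tall (12 mm above and below this point), on a shaft 18 mm across; the plate with the cuvettes lies 46 mm under this point. The open hood leans over it.
- rack: The carousel's round aluminium plate, 124 mm across, its top 14 mm below the deck, with five square 12.5 mm cuvettes on a circle of 48 mm radius and one empty place. Open cuvettes end 12 mm above the plate, the blank's stopper 23 mm above it. Origin on the axis, 6 mm below the plate's top; turns with the carousel.
- blank (a point): Top centre of the round stopper (14 mm across) of the blank: the only stoppered, and so the tallest, cuvette on the carousel.
- light_spot (a point): Where the top of the blank's stopper is when the blank stands at the light port. Fixed to the photometer. The light port is a black block 26 mm wide with a short steel lens barrel, on the well's right rim (photometer's -y), its top 14 mm above the deck.
- hood (a joint): Angle of the hood in rad: 0 shut, 1.22 its open stop. A friction hinge (about 0.2 N m) holds it wherever it is left. Below about 0.11 rad a spring catch resists with up to about 12 N at hood_press; past about 0.05 rad it snaps over, pulls the hood to 0 and holds it.
- hood_shell: Grey plastic hood, a box open below: 150 mm long (own x -150 to 0), 164 wide, 54 tall, walls 3. Origin on the hinge line; axes as the photometer's when shut. Shut, its top is 56 mm above the deck and the knob cannot be reached. Open, its rim leans over the knob: an upright gripper cannot reach it and must lean back over the console, coming from the photometer's front.
- hood_press (a point): Place to press: middle of the hood's outer top face, 20 mm from its free front edge, 130 mm from the hinge. While the hood stands open this face looks backwards and up.
- hood_hinge (a point): Middle of the hood's hinge line, on the photometer 105 mm behind its origin and 107 mm up; the line runs along the photometer's y.
- reagent_a: Bystander: reagent bottle, 70 mm across, 150 tall, red screw cap. Origin: centre of its underside.
- reagent_b: Bystander: second reagent bottle, like the first. Origin: centre of its underside.
- wash_bottle: Bystander: white squeeze bottle, 56 mm across, 180 tall with its bent nozzle. Origin: centre of its underside.
- tube_rack: Bystander: green tube rack, 100 x 60 mm, 45 tall (88 with its tubes). Origin: centre of its underside.
- flask: Bystander: conical glass flask, 84 mm across, 124 tall. Origin: centre of its underside.
- cell_box: Bystander: white foam box of spare cuvettes, 70 x 50 mm, 44 tall, on the bench just in front of the photometer's console. Origin: centre of its underside.
- marker: Bystander: marker pen lying on the bench, 130 mm long, 12 thick. Origin: centre of its underside.
- tissue_pack: Bystander: pack of lens tissue, 75 x 45 x 18 mm, lying on the photometer's deck left of the hood (local +y). Origin: centre of its underside.
- knob: The knob itself; origin on the carousel's axis at the knob's underside, 12 mm below knob_mid; turns with the carousel.

How it is judged:
On the way, in this order (a step that is already met when the one before it is completed fails the run):
1. the blank rests, clicked into place in front of the light port, with the knob let go and the hood still open (horizontal distance between blank and light_spot below 0.005 m and angular speed of rack below 0.1 rad/s and contact force between the fingers and knob below 0.3 N and value of joint hood above 0.6 rad), for 0.2 s.
2. the hood is shut and held by its catch (value of joint hood below 0.02 rad), for 0.2 s.
At the end, for the whole second after the job is handed in: The blank rests in its click place in front of the light port (stopper within 5 mm of its spot, seen from above), and the hood is fully shut, held by its catch (below 0.02 rad) (horizontal distance between blank and light_spot below 0.005 m and angular speed of rack below 0.1 rad/s and value of joint hood below 0.02 rad); the robot touches nothing.
It fails at once if the robot touched the cuvettes or the carousel's plate (more than 2 N) (contact force between any of the fingers, the arm and rack above 2 N).
It fails at once if the hood was forced (more than 40 N) (contact force between any of the fingers, the arm and hood_shell above 40 N).
It fails at once if something else on the bench was moved by more than 20 mm (distance of any of reagent_a, reagent_b, wash_bottle, tube_rack, flask, cell_box, marker, tissue_pack from where it was at the start of the episode above 0.02 m).
It also fails if it takes over 72 s, if anything falls off the work surface, if the arm or the gripper's body presses on something with over 40 N, if the wrist force passes 120 N, or if a joint passes its speed limit or range.

## Working session

There is one attempt and no reset: what is moved stays moved. The work goes in short steps, Python scripts to look and compute and a tool call to move; the robot and the scene stay as the last step left them, time stands still between calls to the robot, and variables do not carry over. Pictures are saved under pics/ and viewed, at most 10 in all, crops included, and the job is handed in when it is done.

Besides the shell and the picture viewer there is one more tool, called after "Emit:" by a JSON object that holds its "api" and its "payload". move_arm: Moves the arm, as the interface text tells. Shift numbers are shares of 0.02 m and turn numbers shares of 6 degrees, none past 1 either way. Its arguments: {"type":"object","properties":{"plan":{"type":"array"},"grip_force":{"type":"number"}},"required":["plan"]}

```bash
ls; mkdir -p pics
python3 - <<'E'
from workcell import observe, grab_frame
import cv2,numpy as np
o=observe();print(o)
for n in("scene","side"):
    f=grab_frame(n);cv2.imwrite(f"pics/{n}0.png",f["color"][:,:,::-1]);print(n,f["intrinsics"],f["position"],f["orientation"])
f=grab_frame("wrist");print(f["intrinsics"],f["tool_from_camera"])
E
```

```text
pics
{'clock': 0.0, 'qpos': array([ 1.1847918 ,  0.5220046 , -0.03635653,  1.60000274,  0.02120371,
        1.02105772, -0.11279526]), 'qd': array([ 0.00136202, -0.00035881,  0.00058077, -0.00087262, -0.00034985,
       -0.0005513 , -0.0006237 ]), 'joint_efforts': array([ 7.56446407e-04, -9.27119207e+01,  1.97998010e+00, -3.69934916e+01,
        1.77533407e-02,  8.28406890e-03,  2.35065249e-05]), 'position': array([ 0.19399423, -0.59379002,  0.23073314]), 'tool_rot': array([-3.14050720e+00,  6.47059939e-05,  3.15826431e-01]), 'force': array([ 0.49892159,  0.13610026, -0.46490363]), 'moment': array([-0.04719417, -0.01667731, -0.00361861]), 'finger_force': 0.0, 'grip_width': 0.0854413511471791}
scene [[464.60129327   0.         324.15729271]
 [  0.         464.60129327 239.63808482]
 [  0.           0.           1.        ]] [ 0.38430132 -0.51585306  1.13939315] [-2.66472477  0.00939615 -0.30011459]
side [[588.03768208   0.         319.25579932]
 [  0.         588.03768208 241.19372786]
 [  0.           0.           1.        ]] [-0.52429533  0.3192843   1.24713725] [-2.36714125  0.02003694 -1.86531271]
[[395.5497777    0.         313.63162396]
 [  0.         395.5497777  235.78004219]
 [  0.           0.           1.        ]] [[-3.64558000e-04 -9.61301633e-01 -2.75497800e-01  7.01685581e-02]
 [ 9.99999495e-01 -6.08472135e-04  7.99888205e-04  8.15637068e-05]
 [-9.36566572e-04 -2.75497369e-01  9.61301369e-01 -1.41807266e-01]
 [ 0.00000000e+00  0.00000000e+00  0.00000000e+00  1.00000000e+00]]
```

View pics/scene0.png

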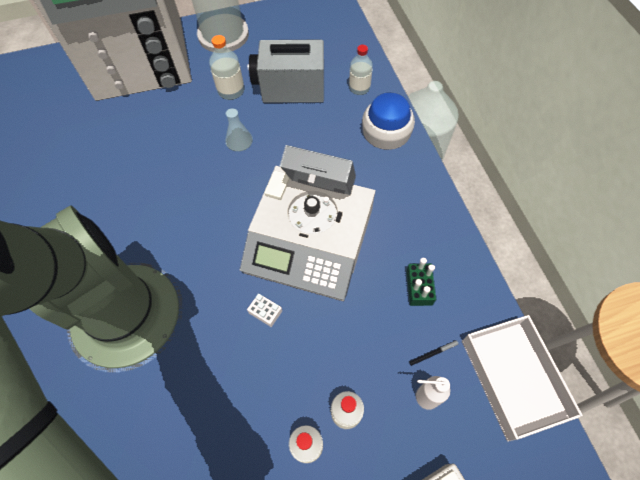

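View pics/side0.png

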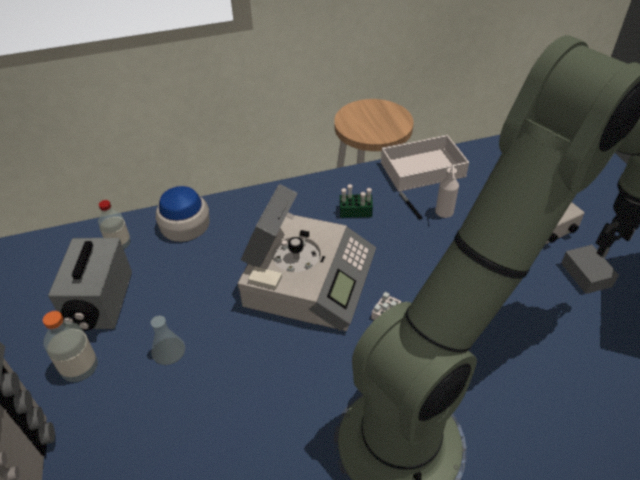

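The scene view shows the photometer in the middle: knob at about (312,205), light port at (338,216), hood above it, console at the bottom. In the side view the knob is at (295,244). I'll zoom in on both.

```bash
cat > h.py <<'E'
import numpy as np,cv2
from scipy.spatial.transform import Rotation as Ro
from workcell import observe, grab_frame
def Rm(rpy): return Ro.from_euler('xyz',rpy).as_matrix()
def cam(n):
    o=observe();f=grab_frame(n)
    if n=='wrist':
        T=np.eye(4);T[:3,:3]=Rm(o['tool_rot']);T[:3,3]=o['position'];T=T@f['tool_from_camera']
        return f['color'],f['intrinsics'],T[:3,3],T[:3,:3]
    return f['color'],f['intrinsics'],np.array(f['position']),Rm(f['orientation'])
def ray(c,uv):
    d=c[3]@np.linalg.inv(c[1])@np.array([uv[0],uv[1],1.]);return c[2],d/np.linalg.norm(d)
def plane(c,uv,z):
    p,d=ray(c,uv);return p+d*(z-p[2])/d[2]
def proj(c,X):
    q=c[1]@c[3].T@(np.asarray(X)-c[2]);return q[:2]/q[2]
def tri(c1,u1,c2,u2):
    p,d=ray(c1,u1);q,e=ray(c2,u2)
    s=np.linalg.lstsq(np.array([d,-e]).T,q-p,rcond=None)[0]
    a=p+d*s[0];b=q+e*s[1];return (a+b)/2,np.linalg.norm(a-b)
E
python3 - <<'E'
from h import *
s=cam('scene');d=cam('side')
print(tri(s,(312,201),d,(295,242)))
a=cv2.resize(s[0][140:300,230:385],None,fx=3.4,fy=3.4,interpolation=cv2.INTER_CUBIC)[:544,:400*2]
cv2.imwrite('pics/z1.png',cv2.resize(s[0][140:305,230:390],(640*9//10,594),interpolation=cv2.INTER_CUBIC)[:,:,::-1])
cv2.imwrite('pics/z2.png',cv2.resize(d[0][180:330,230:390],(640,600),interpolation=cv2.INTER_CUBIC)[:,:,::-1])
E
```

```text
(array([0.52962957, 0.08955011, 0.14719724]), np.float64(0.0013746994285047075))
```

View pics/z1.png

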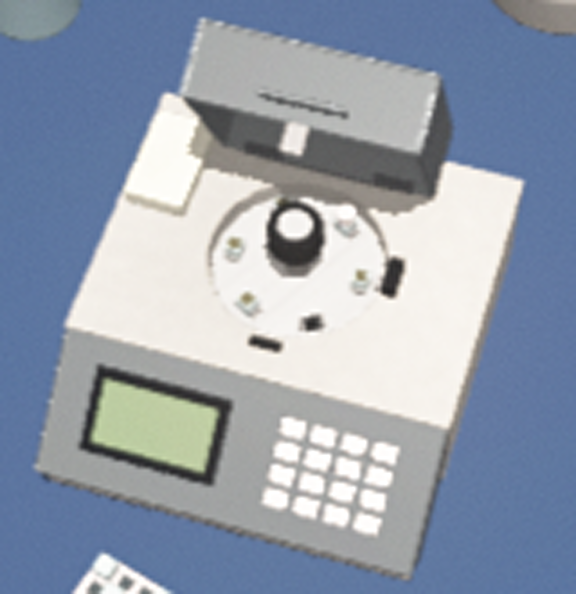

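View pics/z2.png

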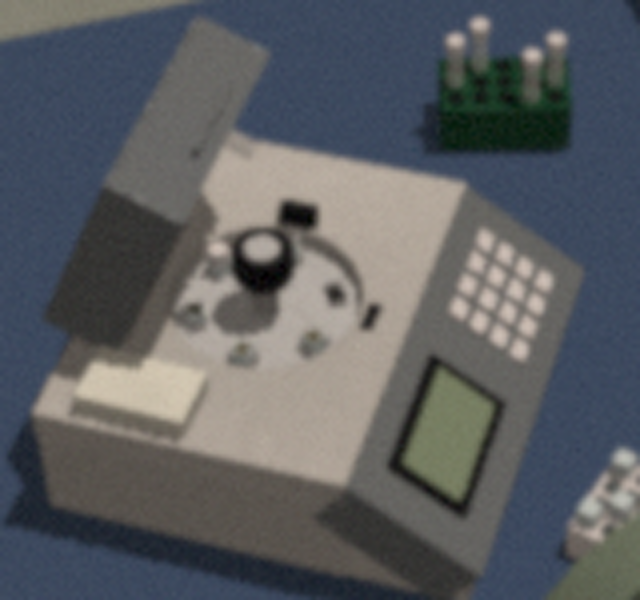

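z1 shows knob top at (296,224), the white stopper at (347,213), the empty place at (312,323), the port block at (393,277), and the deck corners. In z2 the stopper is at (218,248) and the knob top at (264,247).

Run:
```python
from h import *
s=cam('scene');d=cam('side')
Z=lambda u,v:(230+u/3.6,140+v/3.6)
Y=lambda u,v:(230+u/4,180+v/4)
loc=np.array([[-70,140],[-70,-140],[140,-140]])/1e3
W=np.array([plane(s,Z(*p),.105)[:2] for p in[(67,325),(447,430),(524,180)]])
lm=loc.mean(0);wm=W.mean(0);H=(loc-lm).T@(W-wm);yaw=np.arctan2(H[0,1]-H[1,0],H[0,0]+H[1,1])
R=np.array([[np.cos(yaw),-np.sin(yaw)],[np.sin(yaw),np.cos(yaw)]])
t=wm-R@lm;print('yaw',yaw,'t',t,'res',W-(loc@R.T+t))
axis=R@[.03,0]+t;print('axis from corners',axis)
k,e=tri(s,Z(296,223),d,Y(264,246));print('knobtop',k,e, plane(s,Z(296,223),.149),plane(d,Y(264,246),.149))
b,e=tri(s,Z(347,213),d,Y(218,248));print('blank',b,e,plane(s,Z(347,213),.114),plane(d,Y(218,248),.114))
for p in[(234,248),(247,303),(360,280)]:
  q=R.T@(plane(s,Z(*p),.103)[:2]-axis);print(q,np.degrees(np.arctan2(q[1],q[0])))
q=R.T@(plane(s,Z(312,323),.091)[:2]-axis);print('empty',q,np.degrees(np.arctan2(q[1],q[0])))
q=R.T@(plane(s,Z(347,213),.114)[:2]-axis);print('blank',q,np.degrees(np.arctan2(q[1],q[0])))
q=R.T@(plane(s,Z(393,277),.119)[:2]-axis);print('port',q)
q=R.T@(plane(d,Y(300,212),.119)[:2]-axis);print('port',q)
for n,uv in(('box',(265,309)),):print(n,plane(s,uv,.044))
```

```text
yaw 0.9732695079423398 t [0.51200477 0.06025765] res [[ 0.00121273 -0.00050727]
 [-0.0013586  -0.00033017]
 [ 0.00014587  0.00083743]]
axis from corners [0.52888276 0.08505954]
knobtop [0.52949509 0.08655776 0.14795347] 0.0006955629963744621 [0.52958372 0.08623686 0.149     ] [0.52811741 0.08659809 0.149     ]
blank [0.57357621 0.10802383 0.10908766] 0.0011047640739688975 [0.57228321 0.10454975 0.114     ] [0.56943697 0.10922427 0.114     ]
[-0.00482138  0.04670721] 95.89352028622278
[-0.04530556  0.02326389] 152.82001686110925
[-0.00416354 -0.0481594 ] -94.94112371033872
empty [-0.04127685 -0.02356544] -150.27744374419814
blank [ 0.04053021 -0.02491525] -31.58040473453604
port [-0.00400102 -0.07234384]
port [-0.00128754 -0.06335546]
box [ 0.34563026 -0.11232896  0.044     ]
```

Emit:
{"api": "move_arm", "payload": {"plan": [[[0,0,-0.6,0,0,-0.97,1],[0,0,-0.6,0,0,-0.97,1],[0,0,-0.6,0,0,-0.97,1],[0,0,-0.6,0,0,-0.97,1],[0,0,-0.6,0,0,-0.97,1],[0,0,-0.6,0,0,-0.97,1],[0,0,-0.6,0,0,-0.97,1],[0,0,-0.6,0,0,-0.97,1],[0,0,-0.6,0,0,-0.97,1],[0,0,-0.6,0,0,-0.97,1]]]}}

```text
clock: 1.35
position: [0.194, -0.594, 0.3518]
tool_rot: [-3.142, -0.0, 1.336]
force: [-0.0, 0.1, 0.8]
grip_width: 0.0851
finger_force: 0.0
```

Emit:
{"api": "move_arm", "payload": {"plan": [[[1,0.24,0,0,0,0,1],[1,0.24,0,0,0,0,1],[1,0.24,0,0,0,0,1],[1,0.24,0,0,0,0,1],[1,0.24,0,0,0,0,1],[1,0.24,0,0,0,0,1],[1,0.24,0,0,0,0,1],[1,0.24,0,0,0,0,1],[1,0.24,0,0,0,0,1],[1,0.24,0,0,0,0,1]]]}}

```text
clock: 2.35
position: [0.2884, -0.4104, 0.3513]
tool_rot: [3.142, 0.0, 1.331]
force: [-0.1, -0.1, -0.1]
grip_width: 0.0856
finger_force: 0.0
```

Emit:
{"api": "move_arm", "payload": {"plan": [[[1,0.24,0,0,0,0,1],[1,0.24,0,0,0,0,1],[1,0.24,0,0,0,0,1],[1,0.24,0,0,0,0,1],[1,0.24,0,0,0,0,1],[1,0.24,0,0,0,0,1],[1,0.24,0,0,0,0,1],[1,0.24,0,0,0,0,1],[1,0.24,0,0,0,0,1],[1,0.24,0,0,0,0,1]]]}}

```text
clock: 3.35
position: [0.3824, -0.2275, 0.3514]
tool_rot: [3.141, 0.0, 1.331]
force: [-0.1, -0.6, -0.4]
grip_width: 0.0853
finger_force: 0.0
```

Run:
```python
from h import *
o=observe();print(o['clock'],o['qpos'].round(3),o['position'],o['tool_rot'])
```

```text
3.35 [ 0.87   0.132 -0.518  1.857  0.071  1.171  0.089] [ 0.38239768 -0.22747156  0.35139437] [3.14141779e+00 2.13122713e-04 1.33144601e+00]
```

Emit:
{"api": "move_arm", "payload": {"plan": [[[0,0,0,0,0.75,0,1],[0,0,0,0,0.75,0,1],[0,0,0,0,0.75,0,1],[0,0,0,0,0.75,0,1],[0,0,0,0,0.75,0,1],[0,0,0,0,0.75,0,1],[0,0,0,0,0.75,0,1],[0,0,0,0,0.75,0,1],[0,0,0,0,0.75,0,1],[0,0,0,0,0.75,0,1]]]}}

```text
clock: 4.35
position: [0.3821, -0.2285, 0.3514]
tool_rot: [3.141, -0.788, 1.332]
force: [0.5, 0.8, 0.1]
grip_width: 0.0855
finger_force: 0.0
```

```bash
cat >> h.py <<'E'
def rel(P,R):
    "shift (in 20 mm) and rotvec (in 6 deg) from present pose to target, present tool axes"
    o=observe();A=Rm(o['tool_rot']);print(o['clock'],o['qpos'].round(3))
    return (A.T@(P-o['position'])/.02).round(2),(np.degrees(Ro.from_matrix(A.T@R).as_rotvec())/6).round(2)
def pose(psi,a,back,g=(.529,.086,.141)):
    "tool heading psi (deg world), lean a, grasp point 'back' m before g"
    R=Ro.from_euler('z',psi,True).as_matrix()@Ro.from_euler('y',-a,True).as_matrix()@Ro.from_euler('x',180,True).as_matrix()
    return np.array(g)+R[:,2]*(.019-back),R
E
python3 - <<'E'
from h import *
P,R=pose(76,45,.12);print(P,rel(P,R))
P,R=pose(76,45,.0);print(P,rel(P,R))
c=cam('wrist');cv2.imwrite('pics/w1.png',c[0][:,:,::-1])
print(proj(c,(.529,.086,.149)))
E
```

```text
4.35 [ 1.2    0.427 -0.488  1.729 -0.494  1.449  0.639]
[0.51172247 0.01670363 0.21241778] (array([ 4.55,  3.38, 14.44]), array([-0.03, -0.03,  0.03]))
4.35 [ 1.2    0.427 -0.488  1.729 -0.494  1.449  0.639]
[0.53225023 0.09903595 0.12756497] (array([ 4.53,  3.4 , 20.44]), array([-0.03, -0.03,  0.03]))
[367.07250589  99.78726549]
```

View pics/w1.png

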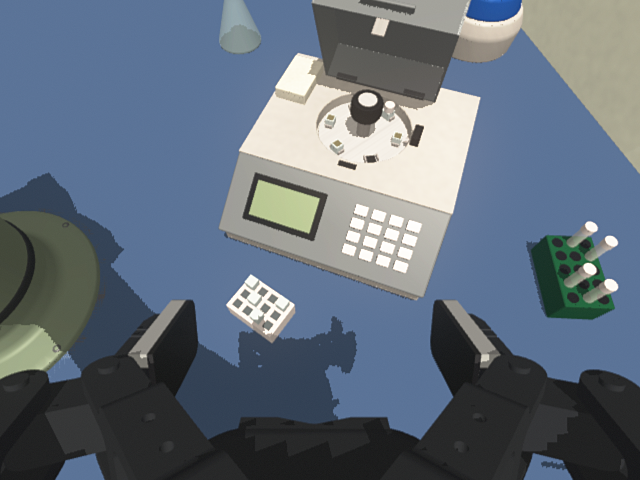

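The wrist view shows the knob top at (368,100), and I predicted (367,100). The stopper is at (390,105), right and behind the knob. The calibration agrees, so I'm approaching.

Emit:
{"api": "move_arm", "payload": {"plan": [[[0.23,0.17,0.72,0,0,0,1],[0.23,0.17,0.72,0,0,0,1],[0.23,0.17,0.72,0,0,0,1],[0.23,0.17,0.72,0,0,0,1],[0.23,0.17,0.72,0,0,0,1],[0.23,0.17,0.72,0,0,0,1],[0.23,0.17,0.72,0,0,0,1],[0.23,0.17,0.72,0,0,0,1],[0.23,0.17,0.72,0,0,0,1],[0.23,0.17,0.72,0,0,0,1]]]}}

```text
clock: 5.4
position: [0.4473, -0.1053, 0.2818]
tool_rot: [3.141, -0.784, 1.332]
force: [0.2, -0.6, 1.0]
grip_width: 0.0855
finger_force: 0.0
```

Emit:
{"api": "move_arm", "payload": {"plan": [[[0.23,0.17,0.72,0,0,0,1],[0.23,0.17,0.72,0,0,0,1],[0.23,0.17,0.72,0,0,0,1],[0.23,0.17,0.72,0,0,0,1],[0.23,0.17,0.72,0,0,0,1],[0.23,0.17,0.72,0,0,0,1],[0.23,0.17,0.72,0,0,0,1],[0.23,0.17,0.72,0,0,0,1],[0.23,0.17,0.72,0,0,0,1],[0.23,0.17,0.72,0,0,0,1]]]}}

```text
clock: 6.4
position: [0.5122, 0.0172, 0.2126]
tool_rot: [3.14, -0.784, 1.333]
force: [0.3, -0.9, -1.0]
grip_width: 0.0857
finger_force: 0.0
```

Run:
```python
from h import *
P,R=pose(76,45,.0);print(P,rel(P,R))
c=cam('wrist');cv2.imwrite('pics/w2.png',c[0][:,:,::-1])
print(proj(c,(.529,.086,.149)))
# knob's white top: bright blob within the neighbourhood
u=proj(c,(.529,.086,.149)).astype(int);g=cv2.cvtColor(c[0],cv2.COLOR_RGB2GRAY)
print(c[2])
```

```text
6.4 [ 0.79   0.566 -0.643  1.994 -0.672  0.787  0.498]
[0.53225023 0.09903595 0.12756497] (array([-0.02, -0.  ,  5.99]), array([-0.03,  0.01,  0.04]))
[312.84804953 229.56405261]
[ 0.50026779 -0.03253174  0.36209608]
```

View pics/w2.png

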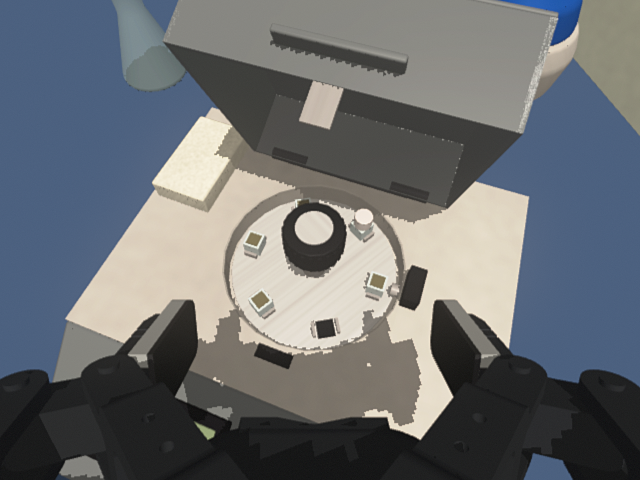

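The knob top is at (314,228) against a predicted (313,230). The stopper is at (364,216), one place from the port at (412,286). I'm advancing onto the knob.

Emit:
{"api": "move_arm", "payload": {"plan": [[[0,0,0.6,0,0,0,1],[0,0,0.6,0,0,0,1],[0,0,0.6,0,0,0,1],[0,0,0.6,0,0,0,1],[0,0,0.6,0,0,0,1],[0,0,0.6,0,0,0,1],[0,0,0.6,0,0,0,1],[0,0,0.6,0,0,0,1],[0,0,0.6,0,0,0,1],[0,0,0.6,0,0,0,1]]]}}

```text
clock: 7.45
position: [0.5322, 0.0998, 0.1271]
tool_rot: [-3.142, -0.785, 1.332]
force: [0.8, 0.2, -0.4]
grip_width: 0.0855
finger_force: 0.0
```

Run:
```python
from h import *
P,R=pose(76,45,.0);print(P,rel(P,R));print(observe()['force'])
img=cv2.imread('pics/w2.png')
f=grab_frame('wrist')
T=np.eye(4);T[:3,:3]=Rm([3.14,-.784,1.333]);T[:3,3]=[.5122,.0172,.2126];T=T@f['tool_from_camera']
c=(img,f['intrinsics'],T[:3,3],T[:3,:3]);yaw=.9733
for n,p,z in(('c',(254,241),.103),('c',(261,300),.103),('c',(377,284),.103),('e',(325,328),.091),('B',(364,216),.114),('port',(414,275),.119),('knob',(314,228),.149)):
  X=plane(c,p,z);q=X[:2]-[.529,.086];q=np.array([[np.cos(yaw),np.sin(yaw)],[-np.sin(yaw),np.cos(yaw)]])@q
  print(n,X,q.round(4),np.degrees(np.arctan2(q[1],q[0])).round(1))
# stepwise rows for 3 deg clockwise turn about the knob axis
P0,R0=pose(76,45,0);P1,R1=pose(73,45,0)
print(R0.T@(P1-P0)/.02, np.degrees(Ro.from_matrix(R0.T@R1).as_rotvec())/6)
```

```text
7.45 [ 0.655  0.741 -0.702  2.049 -0.746  0.493  0.548]
[0.53225023 0.09903595 0.12756497] (array([-0.01,  0.01, -0.04]), array([-0.03,  0.  ,  0.03]))
[ 0.75496055  0.24774179 -0.4148649 ]
c [0.49041529 0.11243957 0.103     ] [0.0002 0.0468] 89.8
c [0.48744817 0.0658983  0.103     ] [-0.04   0.023] 150.1
c [0.56851382 0.05827003 0.103     ] [-0.0007 -0.0483] -90.8
e [0.52642502 0.03987333 0.091     ] [-0.0396 -0.0238] -149.0
B [0.57304705 0.10779374 0.114     ] [ 0.0428 -0.0242] -29.4
port [0.5902424  0.05295059 0.119     ] [ 0.0071 -0.0692] -84.1
knob [0.5299424  0.08695605 0.149     ] [ 0.0013 -0.0002] -10.4
[-0.00065097  0.03515675 -0.00065097] [-0.35355339  0.          0.35355339]
```

The carousel rests in a click place with the blank at -30°, so it needs 60° clockwise. I'm closing on the knob.

Emit:
{"api": "move_arm", "payload": {"plan": [[[0,0,0,0,0,0,-1],[0,0,0,0,0,0,-1],[0,0,0,0,0,0,-1],[0,0,0,0,0,0,-1],[0,0,0,0,0,0,-1],[0,0,0,0,0,0,-1],[0,0,0,0,0,0,-1],[0,0,0,0,0,0,-1],[0,0,0,0,0,0,-1],[0,0,0,0,0,0,-1]]], "grip_force": 45}}

```text
clock: 8.5
position: [0.5322, 0.0985, 0.1283]
tool_rot: [3.141, -0.785, 1.331]
force: [-2.5, -4.2, 7.2]
grip_width: 0.0387
finger_force: 44.1
```

Emit:
{"api": "move_arm", "payload": {"plan": [[[0,0.035,0,-0.354,0,0.354,-1],[0,0.035,0,-0.354,0,0.354,-1],[0,0.035,0,-0.354,0,0.354,-1],[0,0.035,0,-0.354,0,0.354,-1],[0,0.035,0,-0.354,0,0.354,-1],[0,0.035,0,-0.354,0,0.354,-1],[0,0.035,0,-0.354,0,0.354,-1],[0,0.035,0,-0.354,0,0.354,-1],[0,0.035,0,-0.354,0,0.354,-1],[0,0.035,0,-0.354,0,0.354,-1]]]}}

```text
clock: 9.5
position: [0.5378, 0.0839, 0.1515]
tool_rot: [-3.055, -0.757, 0.826]
force: [1.5, -0.6, 3.1]
grip_width: 0.034
finger_force: 0.0
```

Run:
```python
from h import *
P,R=pose(46,45,.0);print(P,rel(P,R))
o=observe();print(o['force'],o['moment'])
```

```text
9.5 [ 0.768  0.657 -0.87   2.219 -1.26   0.173  0.63 ]
[0.53833276 0.09566435 0.12756497] (array([-0.5 , -0.27,  1.21]), array([-0.98,  0.28,  0.15]))
[ 1.51892662 -0.63182212  3.07424029] [-0.59290691  0.223628   -0.09945667]
```

The arm reached its q5 and q6 limits, so the hand rode up off the knob. I'm opening and backing off, then I'll look.

Emit:
{"api": "move_arm", "payload": {"plan": [[[0,0,0,0,0,0,1],[0,0,0,0,0,0,1],[0,0,0,0,0,0,1],[0,0,0,0,0,0,1],[0,0,-0.7,0,0,0,1],[0,0,-0.7,0,0,0,1],[0,0,-0.7,0,0,0,1],[0,0,-0.7,0,0,0,1],[0,0,-0.7,0,0,0,1],[0,0,-0.7,0,0,0,1]]]}}

```text
clock: 10.5
position: [0.5179, 0.0252, 0.2163]
tool_rot: [-3.087, -0.759, 0.821]
force: [0.1, -0.0, -0.2]
grip_width: 0.0855
finger_force: 0.0
```

Run:
```python
from h import *
P,R=pose(90,40,.10);print(P,rel(P,R))
c=cam('wrist');cv2.imwrite('pics/w3.png',c[0][:,:,::-1])
for a in(-150,-90,-30):
  t=np.radians(a)+.9733;print(a,proj(c,(.529+.048*np.cos(t),.086+.048*np.sin(t),.114)))
```

```text
10.5 [ 0.798  0.43  -0.693  2.215 -1.109  0.444  0.467]
[0.529     0.0339342 0.2030496] (array([0.05, 0.16, 0.95]), array([ 4.25, -0.7 , -5.31]))
-150 [315.00189788 332.45009378]
-90 [342.56707839 268.33974335]
-30 [301.94682076 220.55367652]
```

View pics/w3.png

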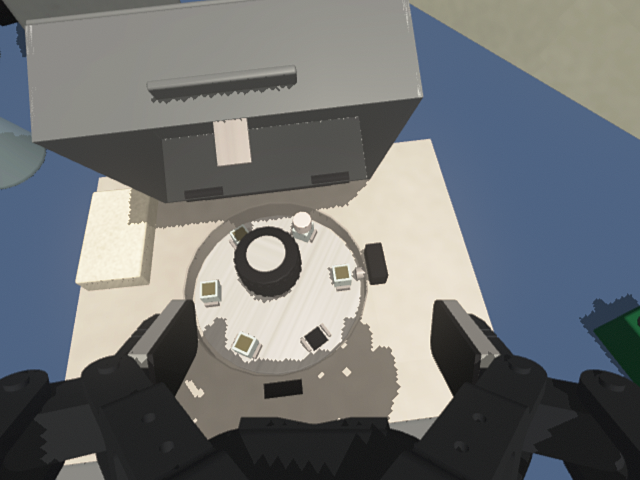

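The stopper is at (302,220), which is the predicted -30° place, so the carousel fell back and nothing was disturbed. The next stroke will use higher headings and less lean.

Run:
```python
from h import *
P,R=pose(92,40,.10);print(P,rel(P,R))
o=observe();A=Rm(o['tool_rot']);T=A.T@R;v=Ro.from_matrix(T).as_rotvec()/10
print('per row rot',np.degrees(v)/6)
P0,R0=pose(92,40,0);P1,R1=pose(89,40,0)
print(R0.T@(P1-P0)/.02, np.degrees(Ro.from_matrix(R0.T@R1).as_rotvec())/6)
```

```text
10.55 [ 0.8    0.427 -0.691  2.215 -1.107  0.446  0.465]
[0.53081707 0.03396592 0.2030496 ] (array([0.1 , 0.2 , 1.07]), array([ 4.49, -0.69, -5.56]))
per row rot [ 0.44925168 -0.06942119 -0.55601627]
[-0.00064108  0.03195886 -0.00053793] [-3.21393805e-01 -2.75525469e-16  3.83022222e-01]
```

Emit:
{"api": "move_arm", "payload": {"plan": [[[0,0,0,0.45,-0.07,-0.556,1],[0,0,0,0.45,-0.07,-0.556,1],[0,0,0,0.45,-0.07,-0.556,1],[0,0,0,0.45,-0.07,-0.556,1],[0,0,0,0.45,-0.07,-0.556,1],[0,0,0,0.45,-0.07,-0.556,1],[0,0,0,0.45,-0.07,-0.556,1],[0,0,0,0.45,-0.07,-0.556,1],[0,0,0,0.45,-0.07,-0.556,1],[0,0,0,0.45,-0.07,-0.556,1]]]}}

```text
clock: 11.55
position: [0.5184, 0.0258, 0.2155]
tool_rot: [-3.14, -0.699, 1.609]
force: [0.0, 0.8, -0.6]
grip_width: 0.0856
finger_force: 0.0
```

Run:
```python
from h import *
P,R=pose(92,40,0);print(P,rel(P,R))
```

```text
11.55 [ 0.618  0.584 -0.539  1.84  -0.487  0.981  0.489]
[0.52857377 0.09820552 0.12644516] (array([-0.11,  0.66,  5.72]), array([-0.04, -0.01,  0.03]))
```

Emit:
{"api": "move_arm", "payload": {"plan": [[[-0.04,0.22,0.3,0,0,0,1],[-0.04,0.22,0.3,0,0,0,1],[-0.03,0.22,0.3,0,0,0,1],[0,0,0.7,0,0,0,1],[0,0,0.7,0,0,0,1],[0,0,0.7,0,0,0,1],[0,0,0.7,0,0,0,1],[0,0,0.7,0,0,0,1],[0,0,0.7,0,0,0,1],[0,0,0.62,0,0,0,1]]]}}

```text
clock: 12.55
position: [0.5281, 0.0988, 0.1259]
tool_rot: [-3.138, -0.699, 1.605]
force: [0.5, 0.1, 0.6]
grip_width: 0.0857
finger_force: 0.0
```

Emit:
{"api": "move_arm", "payload": {"plan": [[[0,0,0,0,0,0,-1],[0,0,0,0,0,0,-1],[0,0,0,0,0,0,-1],[0,0,0,0,0,0,-1],[0,0,0,0,0,0,-1],[0,0,0,0,0,0,-1],[0,0,0,0,0,0,-1],[0,0,0,0,0,0,-1],[0,0,0,0,0,0,-1],[0,0,0,0,0,0,-1]]]}}

```text
clock: 13.55
position: [0.5292, 0.0976, 0.1274]
tool_rot: [-3.141, -0.699, 1.606]
force: [2.7, -3.2, 6.8]
grip_width: 0.0387
finger_force: 44.9
```

Run:
```python
from h import *
P,R=pose(92,40,0);print(P,rel(P,R))
```

```text
13.55 [ 0.502  0.722 -0.565  1.908 -0.516  0.727  0.494]
[0.52857377 0.09820552 0.12644516] (array([-0.01, -0.03,  0.06]), array([-0.01, -0.  ,  0.  ]))
```

Emit:
{"api": "move_arm", "payload": {"plan": [[[0,0.032,0,-0.321,0,0.383,-1],[0,0.032,0,-0.321,0,0.383,-1],[0,0.032,0,-0.321,0,0.383,-1],[0,0.032,0,-0.321,0,0.383,-1],[0,0.032,0,-0.321,0,0.383,-1],[0,0.032,0,-0.321,0,0.383,-1],[0,0.032,0,-0.321,0,0.383,-1],[0,0.032,0,-0.321,0,0.383,-1],[0,0.032,0,-0.321,0,0.383,-1],[0,0.032,0,-0.321,0,0.383,-1]]]}}

```text
clock: 14.55
position: [0.5341, 0.0965, 0.1273]
tool_rot: [-3.139, -0.698, 1.081]
force: [-8.6, -4.6, 17.8]
grip_width: 0.0387
finger_force: 46.6
```

Run:
```python
from h import *
for s in (62,56,50):
  P,R=pose(s,40,0);print(P,rel(P,R))
```

```text
14.55 [ 0.649  0.669 -0.761  2.163 -0.899  0.243  0.444]
[0.53473364 0.09678341 0.12644516] (array([-0.01,  0.02,  0.05]), array([-0.02,  0.  , -0.01]))
14.55 [ 0.649  0.669 -0.761  2.163 -0.899  0.243  0.444]
[0.5358294  0.09612501 0.12644516] (array([-0.01,  0.08,  0.05]), array([-0.66,  0.01,  0.76]))
14.55 [ 0.649  0.669 -0.761  2.163 -0.899  0.243  0.444]
[0.53685034 0.09535567 0.12644516] (array([-0.02,  0.15,  0.04]), array([-1.3 ,  0.01,  1.52]))
```

Run:
```python
from h import *
P,R=pose(50,31,0);print(P,rel(P,R))
for i in(0,5,9):
  P0,R0=pose(62-1.2*i,40-.9*i,0);P1,R1=pose(62-1.2*(i+1),40-.9*(i+1),0)
  print(R0.T@(P1-P0)/.02, np.degrees(Ro.from_matrix(R0.T@R1).as_rotvec())/6)
```

```text
14.55 [ 0.649  0.669 -0.761  2.163 -0.899  0.243  0.444]
[0.53529014 0.0934963  0.12471382] (array([-0.16,  0.12,  0.03]), array([-1.18, -1.49,  1.62]))
[-0.01502261  0.01254748 -0.00020166] [-0.12735158 -0.14999452  0.15421543]
[-0.01501827  0.01129742 -0.0001859 ] [-0.11485939 -0.14999452  0.16373192]
[-0.01501305  0.01024684 -0.00017391] [-0.10435193 -0.14999452  0.17062092]
```

Emit:
{"api": "move_arm", "payload": {"plan": [[[-0.015,0.012,0,-0.117,-0.15,0.162,-1],[-0.015,0.012,0,-0.117,-0.15,0.162,-1],[-0.015,0.012,0,-0.117,-0.15,0.162,-1],[-0.015,0.012,0,-0.117,-0.15,0.162,-1],[-0.015,0.012,0,-0.117,-0.15,0.162,-1],[-0.015,0.012,0,-0.117,-0.15,0.162,-1],[-0.015,0.012,0,-0.117,-0.15,0.162,-1],[-0.015,0.012,0,-0.117,-0.15,0.162,-1],[-0.015,0.012,0,-0.117,-0.15,0.162,-1],[-0.015,0.012,0,-0.117,-0.15,0.162,-1]]]}}

```text
clock: 15.55
position: [0.5343, 0.0936, 0.1249]
tool_rot: [-3.139, -0.539, 0.874]
force: [-5.4, 0.0, -3.5]
grip_width: 0.0383
finger_force: 45.3
```

Run:
```python
from h import *
P,R=pose(50,31,0);print(P,rel(P,R));print(observe()['force'])
```

```text
15.55 [ 0.327  0.52  -0.483  2.202 -1.037  0.178  0.248]
[0.53529014 0.0934963  0.12471382] (array([0.02, 0.04, 0.02]), array([-0.03,  0.02,  0.01]))
[-5.3582223   0.03141463 -3.51902042]
```

Emit:
{"api": "move_arm", "payload": {"plan": [[[0,0,0,0,0,0,1],[0,0,0,0,0,0,1],[0,0,0,0,0,0,1],[0,0,0,0,0,0,1],[0,0,0,0,0,0,1],[0,0,0,0,0,0,1],[0,0,0,0,0,0,1],[0,0,-0.3,0,0,0,1],[0,0,-0.6,0,0,0,1],[0,0,-0.6,0,0,0,1]]]}}

```text
clock: 16.55
position: [0.5249, 0.0816, 0.1512]
tool_rot: [-3.14, -0.54, 0.875]
force: [1.0, -0.2, 0.7]
grip_width: 0.0857
finger_force: 0.0
```

Run:
```python
from h import *
o=observe();print(o['qpos'].round(3),o['force'])
c=cam('wrist');cv2.imwrite('pics/w4.png',c[0][:,:,::-1])
for a in(-90,-75,-60):
  t=np.radians(a)+.9733;print(a,proj(c,(.529+.048*np.cos(t),.086+.048*np.sin(t),.114)))
```

```text
[ 0.302  0.444 -0.408  2.21  -0.994  0.266  0.201] [ 1.02189234 -0.22443277  0.73159367]
-90 [410.88300247 290.74281792]
-75 [403.63121424 266.23344514]
-60 [390.67973537 244.70368138]
```

View pics/w4.png

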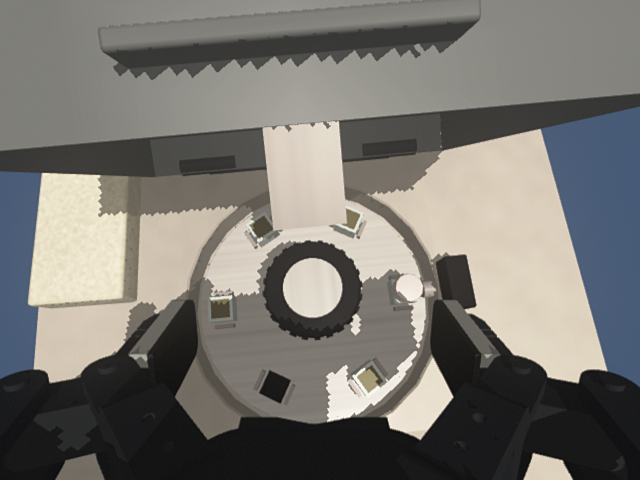

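The stopper is at (409,288), against (411,291) predicted for -90° and right at the port barrel, so the blank has clicked in. Next I'm backing off, standing the tool upright and closing the fingers.

Emit:
{"api": "move_arm", "payload": {"plan": [[[0,0,-0.6,0,0,0,1],[0,0,-0.6,0,0,0,1],[0,0,-0.6,0,0,0,1],[0,0,-0.6,0,0,0,1],[0,0,-0.6,0,0,0,1],[0,0,-0.6,0,0,0,1],[0,0,-0.6,0,0,0,1],[0,0,-0.6,0,0,0,1],[0,0,-0.6,0,0,0,1],[0,0,-0.6,0,0,0,1]]]}}

```text
clock: 17.6
position: [0.4856, 0.0342, 0.2542]
tool_rot: [-3.141, -0.54, 0.875]
force: [0.4, -0.2, -0.6]
grip_width: 0.0852
finger_force: 0.0
```

Emit:
{"api": "move_arm", "payload": {"plan": [[[0,0,-0.6,0,-0.52,0,-1],[0,0,-0.6,0,-0.52,0,-1],[0,0,-0.6,0,-0.52,0,-1],[0,0,-0.6,0,-0.52,0,-1],[0,0,-0.6,0,-0.52,0,-1],[0,0,-0.6,0,-0.52,0,-1],[0,0,-0.6,0,-0.52,0,-1],[0,0,-0.6,0,-0.52,0,-1],[0,0,-0.6,0,-0.52,0,-1],[0,0,-0.6,0,-0.52,0,-1]]]}}

```text
clock: 18.6
position: [0.4637, 0.0078, 0.3678]
tool_rot: [-3.141, 0.007, 0.875]
force: [-0.5, -0.3, 0.5]
grip_width: 0.0002
finger_force: 0.0
```

```bash
cat >> h.py <<'E'
YAW=.9733;AX=np.array([.529,.086])
def loc2w(x,y,z): 
    x-=.03;return np.array([AX[0]+x*np.cos(YAW)-y*np.sin(YAW),AX[1]+x*np.sin(YAW)+y*np.cos(YAW),z])
def down(psi): return pose(psi,0,0)[1]
E
python3 - <<'E'
from h import *
for l in((.17,0,.37),(.17,0,.25),):
  P=loc2w(*l);print(P,rel(P,down(55.8)))
E
```

```text
18.6 [-0.026  0.134 -0.137  1.8    0.024  1.214 -0.866]
[0.60776041 0.20174454 0.37      ] (array([12.06, -0.69, -0.19]), array([-0.01,  0.06, -0.94]))
18.6 [-0.026  0.134 -0.137  1.8    0.024  1.214 -0.866]
[0.60776041 0.20174454 0.25      ] (array([12.1 , -0.68,  5.81]), array([-0.01,  0.06, -0.94]))
```

Emit:
{"api": "move_arm", "payload": {"plan": [[[1,-0.1,0,0,0,-0.094,-1],[1,-0.1,0,0,0,-0.094,-1],[1,-0.1,0,0,0,-0.094,-1],[1,-0.1,0,0,0,-0.094,-1],[1,-0.1,0,0,0,-0.094,-1],[1,-0.1,0,0,0,-0.094,-1],[1,-0.1,0,0,0,-0.094,-1],[1,-0.1,0,0,0,-0.094,-1],[1,-0.1,0,0,0,-0.094,-1],[1,-0.1,0,0,0,-0.094,-1]]]}}

```text
clock: 19.6
position: [0.5696, 0.181, 0.3652]
tool_rot: [-3.139, 0.004, 0.975]
force: [-0.2, 0.7, -0.0]
grip_width: -0.0001
finger_force: 0.0
```

Run:
```python
from h import *
P=loc2w(.17,0,.25);print(P,rel(P,down(55.8)))
c=cam('scene');cv2.imwrite('pics/s2.png',cv2.resize(c[0][100:300,210:410],(600,600))[:,:,::-1])
h=np.array([.105,.107]);pr=None
for th in(1.22,1.1,1.0,.9,.8,.7,.6,.5,.4,.3,.2,.11,.05,0):
  x=h[0]-.13*np.cos(th)+.054*np.sin(th);z=h[1]+.13*np.sin(th)+.054*np.cos(th)
  print(th,round(x,4),round(z,4))
```

```text
19.6 [-0.251  0.381 -0.222  1.479  0.085  1.297 -1.077]
[0.60776041 0.20174454 0.25      ] (array([1.95, 1.01, 5.75]), array([-0.03,  0.04,  0.01]))
1.22 0.111 0.2476
1.1 0.0942 0.2474
1.0 0.0802 0.2456
0.9 0.0665 0.2424
0.8 0.0532 0.2379
0.7 0.0404 0.232
0.6 0.0282 0.225
0.5 0.0168 0.2167
0.4 0.0063 0.2074
0.3 -0.0032 0.197
0.2 -0.0117 0.1858
0.11 -0.0183 0.1749
0.05 -0.0221 0.1674
0 -0.025 0.161
```

View pics/s2.png

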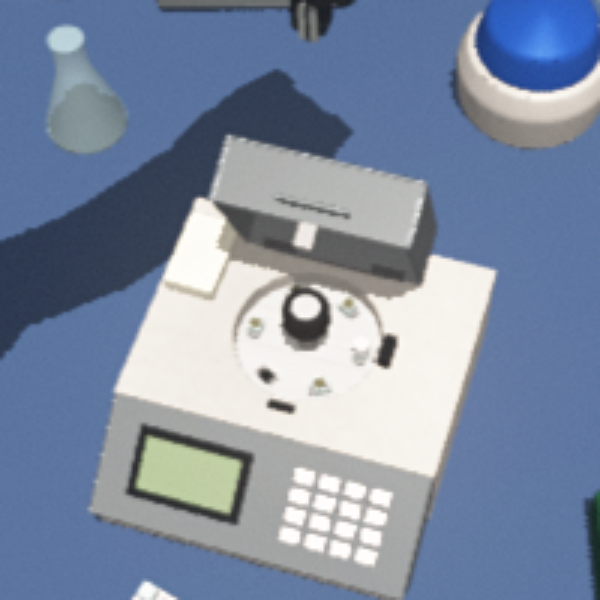

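The stopper is now beside the light port, the hood is still open and the bystanders haven't moved. I'm going down behind the hood.

Emit:
{"api": "move_arm", "payload": {"plan": [[[0.49,0.25,0.3,0,0,0,-1],[0.49,0.25,0.3,0,0,0,-1],[0.49,0.25,0.3,0,0,0,-1],[0.49,0.25,0.3,0,0,0,-1],[0,0,0.76,0,0,0,-1],[0,0,0.76,0,0,0,-1],[0,0,0.76,0,0,0,-1],[0,0,0.76,0,0,0,-1],[0,0,0.76,0,0,0,-1],[0,0,0.76,0,0,0,-1]]]}}

```text
clock: 20.65
position: [0.6077, 0.1998, 0.2497]
tool_rot: [-3.14, 0.005, 0.973]
force: [0.2, 1.0, 0.1]
grip_width: -0.0
finger_force: 0.0
```

Run:
```python
from h import *
for l in((.17,0,.25),(.111,0,.248),(.0532,0,.238)):
  P=loc2w(*l);print(P,rel(P,down(55.8)))
print(observe()['force'])
```

```text
20.65 [-0.27   0.537 -0.214  1.526  0.123  1.097 -1.109]
[0.60776041 0.20174454 0.25      ] (array([ 0.08, -0.05, -0.02]), array([-0.02,  0.04, -0.  ]))
20.65 [-0.27   0.537 -0.214  1.526  0.123  1.097 -1.109]
[0.57456852 0.15296648 0.248     ] (array([-2.87, -0.05,  0.1 ]), array([-0.02,  0.04, -0.  ]))
20.65 [-0.27   0.537 -0.214  1.526  0.123  1.097 -1.109]
[0.54205172 0.10518052 0.238     ] (array([-5.76, -0.05,  0.61]), array([-0.02,  0.04, -0.  ]))
[0.15373627 0.96849049 0.06294687]
```

Emit:
{"api": "move_arm", "payload": {"plan": [[[-0.6,0,0.05,0,0,0,-1],[-0.6,0,0.05,0,0,0,-1],[-0.5,0,0.05,0,0,0,-1],[-0.4,0,0.03,0,0,0,-1],[-0.4,0,0.03,0,0,0,-1],[-0.4,0,0.03,0,0,0,-1],[-0.4,0,0.03,0,0,0,-1],[-0.4,0,0.03,0,0,0,-1],[-0.4,0,0.04,0,0,0,-1],[-0.4,0,0.05,0,0,0,-1]]]}}

```text
clock: 21.65
position: [0.5562, 0.1249, 0.2432]
tool_rot: [-3.14, 0.005, 0.974]
force: [1.2, 1.3, 0.4]
grip_width: 0.0
finger_force: 0.5
```

Run:
```python
from h import *
for l in((.0532,0,.238),(.0168,0,.217),(-.0032,0,.197),(-.0183,0,.175)):
  P=loc2w(*l);print(P,rel(P,down(55.8)))
print(observe()['force'])
```

```text
21.65 [-0.168  0.43  -0.216  1.723  0.107  1.005 -1.02 ]
[0.54205172 0.10518052 0.238     ] (array([-1.21, -0.03,  0.27]), array([-0.02,  0.04,  0.  ]))
21.65 [-0.168  0.43  -0.216  1.723  0.107  1.005 -1.02 ]
[0.52157402 0.07508694 0.217     ] (array([-3.03, -0.03,  1.33]), array([-0.02,  0.04,  0.  ]))
21.65 [-0.168  0.43  -0.216  1.723  0.107  1.005 -1.02 ]
[0.51032253 0.05855201 0.197     ] (array([-4.02, -0.03,  2.33]), array([-0.02,  0.04,  0.  ]))
21.65 [-0.168  0.43  -0.216  1.723  0.107  1.005 -1.02 ]
[0.50182766 0.04606813 0.175     ] (array([-4.77, -0.03,  3.43]), array([-0.02,  0.04,  0.  ]))
[1.15409456 1.32804075 0.42035191]
```

Emit:
{"api": "move_arm", "payload": {"plan": [[[-0.4,0,0.09,0,0,0,-1],[-0.4,0,0.09,0,0,0,-1],[-0.4,0,0.09,0,0,0,-1],[-0.37,0,0.18,0,0,0,-1],[-0.37,0,0.2,0,0,0,-1],[-0.37,0,0.21,0,0,0,-1],[-0.36,0,0.23,0,0,0,-1],[-0.36,0,0.24,0,0,0,-1],[-0.3,0,0.28,0,0,0,-1],[-0.3,0,0.3,0,0,0,-1]]]}}

```text
clock: 22.65
position: [0.5154, 0.0648, 0.205]
tool_rot: [-3.14, 0.004, 0.974]
force: [0.2, 0.3, 1.0]
grip_width: -0.0001
finger_force: 0.2
```

Emit:
{"api": "move_arm", "payload": {"plan": [[[-0.15,0,0.15,0,0,0,-1],[-0.15,0,0.15,0,0,0,-1],[-0.14,0,0.17,0,0,0,-1],[-0.12,0,0.17,0,0,0,-1],[-0.1,0,0.15,0,0,0,-1],[-0.1,0,0.15,0,0,0,-1],[-0.1,0,0.15,0,0,0,-1],[-0.1,0,0.15,0,0,0,-1],[-0.1,0,0.15,0,0,0,-1],[-0.1,0,0.15,0,0,0,-1]]]}}

```text
clock: 23.65
position: [0.5026, 0.046, 0.1747]
tool_rot: [-3.14, 0.004, 0.974]
force: [1.9, 6.7, 11.3]
grip_width: -0.0
finger_force: 6.0
```

Run:
```python
from h import *
for l in((-.0183,0,.175),(-.025,0,.161)):
  P=loc2w(*l);print(P,rel(P,down(55.8)))
print(observe()['force'])
```

```text
23.65 [-0.055  0.415 -0.201  1.959  0.117  0.783 -0.919]
[0.50182766 0.04606813 0.175     ] (array([-0.02, -0.03, -0.02]), array([-0.01,  0.04,  0.  ]))
23.65 [-0.055  0.415 -0.201  1.959  0.117  0.783 -0.919]
[0.49805841 0.04052893 0.161     ] (array([-0.35, -0.03,  0.68]), array([-0.01,  0.04,  0.  ]))
[ 1.89015858  6.66026068 11.25942255]
```

Emit:
{"api": "move_arm", "payload": {"plan": [[[-0.03,0,0.06,0,0,0,-1],[-0.03,0,0.06,0,0,0,-1],[-0.03,0,0.06,0,0,0,-1],[-0.03,0,0.06,0,0,0,-1],[-0.03,0,0.06,0,0,0,-1],[-0.03,0,0.06,0,0,0,-1],[-0.02,0,0.05,0,0,0,-1],[-0.02,0,0.05,0,0,0,-1],[0,0,0,0,0,0,-1],[0,0,0,0,0,0,-1]]]}}

```text
clock: 24.65
position: [0.5, 0.0422, 0.1656]
tool_rot: [-3.14, 0.004, 0.974]
force: [-0.1, -0.2, 0.5]
grip_width: -0.0
finger_force: 0.0
```

The contact force dropped to zero, so the catch has snapped over. I'm lifting clear and checking.

Emit:
{"api": "move_arm", "payload": {"plan": [[[0,0,-0.4,0,0,0,-1],[0,0,-0.6,0,0,0,-1],[0,0,-0.8,0,0,0,-1],[0,0,-0.8,0,0,0,-1],[0,0,-0.8,0,0,0,-1],[0,0,-0.8,0,0,0,-1],[0,0,-0.8,0,0,0,-1],[0,0,-0.6,0,0,0,-1],[0,0,0,0,0,0,-1],[0,0,0,0,0,0,-1]]]}}

```text
clock: 25.65
position: [0.5004, 0.0426, 0.2776]
tool_rot: [-3.14, 0.004, 0.974]
force: [1.3, -0.6, -0.2]
grip_width: -0.0
finger_force: 0.0
```

Run:
```python
from h import *
c=cam('wrist');im=c[0].copy()
for th,col in((0,(255,0,0)),(.06,(0,255,0))):
  for x in(-.15,):
    for y in(-.082,.082):
      X=.105+x*np.cos(th)+.054*np.sin(th);Z=.107-x*np.sin(th)+.054*np.cos(th)
      p=proj(c,loc2w(X,y,Z));print(th,y,p);cv2.circle(im,tuple(int(v) for v in p),4,col,1)
cv2.imwrite('pics/w5.png',im[:,:,::-1])
print(observe()['force'])
```

```text
0 -0.082 [430.55544435 261.22014584]
0 0.082 [193.83562613 261.11828268]
0.06 -0.082 [434.75726586 260.82756554]
0.06 0.082 [189.51428987 260.72219669]
[-0.75013471  0.26243294  0.18377408]
```

View pics/w5.png

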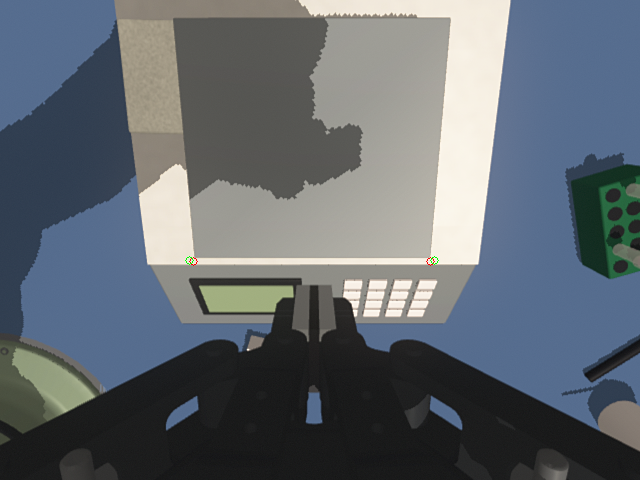

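The hood's front corners are at about (194,258) and (431,258). Their 237 px spacing matches the shut hood; at 0.06 rad it would be 245 px. The arm is clear of everything, so I'm handing in.

```bash
python3 -c "
from workcell import job_done
print(job_done())"
```

```text
the job is handed in; nothing more can be done
None
```

The job is handed in, with no verdict returned: by the camera images, the blank clicked into place at the light port, the hood is shut on its catch and the arm is clear. A first try at the knob slipped off at a joint limit, and the carousel fell back without harm.

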